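# Stand a round-bottomed bottle in its seat and clamp it

## Robot

A 7-joint arm with a two-finger parallel gripper is mounted at the origin on the work surface. World frame = base frame: x ahead of the robot, y to its left, z up, the work surface at z = 0. Lengths are in m, angles in degrees, forces in N, time in s.
With the tool pointing down it reaches from about 0.425 to 0.95 m from the base axis. Payload 4.7 kg.
Tool frame: the origin (TCP) lies between the finger pads; the fingertips stand 25 mm ahead of it and the grasp point (between the pads) lies 6 mm ahead of it; z points along the fingers, y is the direction in which the jaws open and shut (so a half turn about z gives the same grasp; the last joint's range is limited). The gripper opens to 87 mm and grips with 3 to 60 N. Pads are 19 mm wide; open, the fingers measure 117 mm over their backs; the gripper's body (75 mm by 190 mm) begins 51 mm behind the grasp point.
Start: joints at [-66.114, 26.849, -2.785, 87.806, 1.381, 65.374, -4.715], TCP at [0.291, 0.609, 0.248] pointing down, gripper open.
Joint ranges: [-148.3, 148.3], [-19.14, 114.17], [-79.39, 73.82], [5.75, 140.21], [-59.74, 239.74], [12.07, 113.84], [-152.46, 152.46]. Speed limits (degrees/s): [147.25, 147.25, 180, 180, 180, 180, 180].

## Interface

Orientations are given as [roll, pitch, yaw] about the fixed x, y, z axes, in that order (R = Rz(yaw) Ry(pitch) Rx(roll)).
In Python, from bench import robot, optics gives the robot as it stands.
- The arm moves only by the shell command python3 -m inch 'ROWS' [FORCE]. ROWS is JSON, a list that holds one entry, the list of rows, each a list of 7 numbers: the shift along the tool's x, y, z in units of 25 mm (1.0 is 25 mm), then the turn, a rotation vector about the tool's x, y, z in units of 6 degrees (1.0 is 6 degrees), then the finger opening in mm, from 0 to 87. A call has 1 to 8 rows; each row is the pose to reach, as a shift and turn from the pose commanded when the call began, along the tool's axes at that moment; what a row does not reach only later rows make up. A row lasts 1/12 s, in which the tool goes at most 41.7 mm and 7.16 degrees, less where a joint would pass 70% of its speed; a pose out of reach is approached as far as the arm can. A call with a gripper value outside its range is refused whole. The fingers move at their own pace and stop on an object; FORCE is the grip in N (left out, the last holds). Time passes only in rows, so rows that repeat a pose let the fingers close. It gives the time, the measured TCP pose, the force and the opening at its end, in the units of the state.
- robot.sense(): the state, without advancing time (a new reading comes with each control period).
- optics.read_camera(name): name is "scene" or "side" or "wrist"; returns (picture, depth): 480x640x3 uint8, red, green, blue; 480x640 float32, m along the optical axis (not along the pixel's ray), 0 where there is no reading.
- optics.camera_info(name): a dict with "fx", "fy", "cx", "cy" (pixels), "rvec" (rotation vector, rad) and "tvec" (3), from world to camera coordinates, as OpenCV has them. Camera axes: x right, y down, z forward; pixel columns grow to the right and rows downward; lengths in m; the calibration is good to about 2 mm. A picture is of the moment at which its call begins: read the wrist's pose just before it. camera_info takes no time and is no camera call; for the wrist camera it gives the pose at the moment of the call.
- robot.hand_in(): hands the job in, once; it reports no verdict.
The state is a dict: "time_s": time; "joint_positions": joint angles; "qvel": joint speeds; "tau": joint torques, N m; "position": TCP position; "eef_rot": TCP orientation; "ft_force": force on the tool from outside, world axes, zero at the start; "moment": the same for the moment, N m; "grip_width": finger opening in m.
Only numpy, scipy, OpenCV 4.12 (cv2) and the standard library are available. Lean on these libraries where they do the work, as an engineer would, in place of code of your own. Each camera call takes 0.05 s, during which the arm holds its last target. There are 200 camera calls.

## Task

The round-bottomed bottle has been left lying on the bottle stand with its neck on the rest bar. Stand it upright, with its round bottom settled in the stand's round seat, and only then turn the cam lever clockwise, fully home, so that the jaw holds it. Leave the bottle upright and the other things on the bench undisturbed.

Things in the scene. Friction and masses are not known exactly. Their poses are not given: they have to be found in the camera images.
- stand: bottle stand fixed to the bench: plywood deck 24 mm thick, 164 mm (x -104 to +60) by 205 mm (y -130 to +75). Origin: on the axis of the round seat hole, at bench level; z up, y from the neck rest towards the seat, -x to the cam lever's side (roughly the robot's). A wooden side wall (inner face x = +36.5, y -56 to +44) and an end stop (inner face y = +37.5) rise 40 mm above the deck
- seat (a point): centre of the seat hole, at the deck's upper face (24 mm over the bench), axes as the stand's. The hole is round, 58 mm across, through the deck; the bottle's ball sinks into it until the ball's centre is about 21 mm above this point. Friction then holds the bottle at whatever lean it is left
- rest (a point): middle of the neck rest: a level steel bar 10 mm thick along the stand's x, at y = -98 mm, its centre 44 mm above the deck, between two upright posts 60 mm apart (10 mm thick) that rise 58 mm above the deck
- bottle: loose green glass bottle, about 0.32 kg: a ball 72 mm across, a neck 26 mm across with a 32 mm lip (last 14 mm). Origin: centre of the ball; z along the neck. At first the ball is on the deck 36 to 48 mm short of the seat (stand's -y), the neck on the rest, leaning 58 to 68 degrees towards -y. A level push on the lip (1 to 5 N) towards +y moves the ball into the seat, then tips it up
- mouth (a point): centre of the bottle's mouth, 129 mm from the ball's centre along the neck (bottle's z)
- cam (a joint): angle of the cam lever, rad, clockwise from above: 0 straight out to the stand's -x (jaw open), 1.57 fully home, along the stand's +y (jaw closed). Starts at 0 to 0.25. Takes 2 to 4 N at the knob and stays where it is left. It drives an aluminium jaw (80 mm long, 40 mm high, on the seat's -x side) 9.4 mm towards the side wall, until it touches the ball
- cam_hub (a point): top centre of the lever's upright pivot, at x = -75, y = +2 mm of the stand, 58 mm above the bench
- lever_knob (a point): top centre of the black upright knob on the lever's end: 18 mm across, 34 mm tall, its top 88 mm above the bench, 62 mm from the pivot. The steel lever bar beneath it is 14 mm wide, from 46 to 54 mm above the bench
- stopper: loose bystander: cork stopper, 34 mm across, 32 mm tall, standing on the stand's deck; origin at the centre of its underside
- amber_bottle: loose bystander: amber flat-bottomed bottle, 60 mm across, 160 mm tall; origin under its centre
- jar: loose bystander: glass jar, 68 mm across, 85 mm tall; origin under its centre
- tape_roll: loose bystander: cardboard ring lying flat, 92 mm across, 45 mm tall; origin under its centre
- cap_dish: loose bystander: white dish, 90 mm across, 30 mm tall; origin under its centre
- brush: loose bystander: hand brush lying on the bench; origin under its middle
- can: loose bystander: plain metal can, 66 mm across, 110 mm tall; origin under its centre
Things that resemble listed ones, but are neither listed nor needed, are in the scene too. Of the things shaped like the bottle, the green one is meant.

How it is judged:
By the outcome, as a careful person would: the job done as asked, in the order asked, and still so for the second after the job is handed in, with the robot touching nothing.
It also fails if it takes over 56 s, if anything falls off the work surface, if the arm or the gripper's body presses on something with over 40 N, if the wrist force passes 120 N, or if a joint passes its speed limit or range.

## Working session

There is one attempt and no reset: what is moved stays moved. The work goes in short steps, Python scripts to look and compute and a shell command to move; the robot and the scene stay as the last step left them, time stands still between calls to the robot, and variables do not carry over. Pictures are saved under pics/ and viewed, about 8 in all and at most 12, crops included, and the job is handed in when it is done.

```bash
mkdir -p pics
cat > h.py <<'E'
import numpy as np, cv2, pickle
from bench import robot, optics
from scipy.spatial.transform import Rotation as R
def cam(n):
    i=optics.camera_info(n); K=np.array([[i['fx'],0,i['cx']],[0,i['fy'],i['cy']],[0,0,1]])
    Rm=cv2.Rodrigues(np.array(i['rvec'],float))[0]; return K,Rm,np.array(i['tvec'],float).ravel()
def grab(n,save=None):
    c=cam(n); p,d=optics.read_camera(n)
    if save: cv2.imwrite(f'pics/{save}.png',p[:,:,::-1]); np.savez(f'{save}.npz',p=p,d=d,K=c[0],R=c[1],t=c[2])
    return p,d,c
def cloud(d,c):
    K,Rm,t=c; v,u=np.mgrid[:d.shape[0],:d.shape[1]]
    X=np.stack([(u-K[0,2])/K[0,0]*d,(v-K[1,2])/K[1,1]*d,d],-1)
    return (X-t)@Rm
def load(s):
    z=np.load(f'{s}.npz'); return z['p'],z['d'],(z['K'],z['R'],z['t'])
def ray(u,v,c,z):
    K,Rm,t=c; o=-Rm.T@t; r=Rm.T@np.linalg.inv(K)@[u,v,1]; return o+r*(z-o[2])/r[2]
def proj(X,c):
    K,Rm,t=c; x=K@(Rm@np.asarray(X)+t); return x[:2]/x[2]
E
python3 - <<'E'
from h import *
a=grab('scene','scene0')[0]; b=grab('side','side0')[0]
s=robot.sense(); print(s)
E
```

```text
{'time_s': 0.1, 'joint_positions': array([-66.11254053,  26.89418965,  -2.78320422,  87.86659696,
         1.3803887 ,  65.37312956,  -4.71417307]), 'qvel': array([-0.04040101, -0.07586945,  0.04507591, -0.19751437,  0.03039436,
        0.01770106, -0.11568583]), 'tau': array([ 8.76158756e-04, -5.09172857e+01, -8.10235762e-02, -2.36828864e+01,
       -6.15079422e-02,  3.44890973e-02,  5.55490578e-05]), 'position': array([0.29084134, 0.60859225, 0.24658863]), 'eef_rot': array([-1.79899670e+02,  3.48429583e-03,  1.54458463e+02]), 'ft_force': array([ 0.6537506 , -0.44402861,  0.62299497]), 'moment': array([0.00766861, 0.0152688 , 0.03516709]), 'grip_width': 0.08684188805329726}
```

View pics/scene0.png

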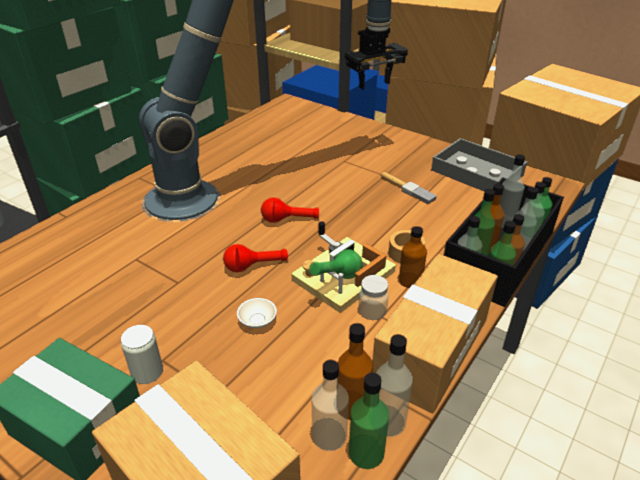

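View pics/side0.png

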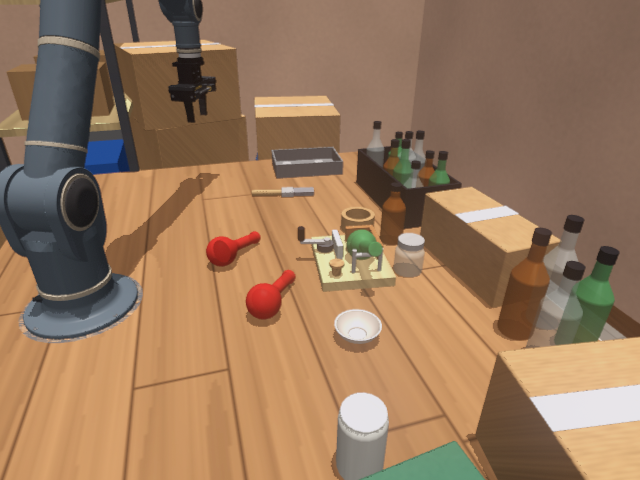

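The bottle is the green one on the yellow stand, at scene (345,265) and side (362,245). The two red ones, at scene (275,210) and (240,258), are decoys. Next I'll take an enlarged crop and fit the stand.

Run:
```python
from h import *
p,d,c=load('scene0'); q,e,f=load('side0')
A=cv2.resize(p[215:315,270:430],(800,500),interpolation=cv2.INTER_CUBIC)
B=cv2.resize(q[215:295,285:435],(800,427),interpolation=cv2.INTER_CUBIC)
cv2.imwrite('pics/cropA.png',A[:,:,::-1]);cv2.imwrite('pics/cropB.png',B[:,:,::-1])
for n,(P,D,C) in dict(scene=(p,d,c),side=(q,e,f)).items():
    X=cloud(D,C); h=cv2.cvtColor(P,cv2.COLOR_RGB2HSV)
    print(n,'campos',-C[1].T@C[2])
    m=(D>0)&(X[...,2]>.02)&(X[...,2]<.029)&(h[...,0]>18)&(h[...,0]<34)&(X[...,0]>.3)&(X[...,0]<1)&(abs(X[...,1])<.4)
    nn,lab,st,ce=cv2.connectedComponentsWithStats(cv2.morphologyEx(m.astype(np.uint8),cv2.MORPH_CLOSE,np.ones((9,9))))
    k=1+np.argmax(st[1:,4]); print(st[k],m.sum())
    pts=X[m&(lab==k)]; print('z',np.median(pts[:,2]))
    r=cv2.minAreaRect(pts[:,:2].astype(np.float32)*1000); print('rect',r); print(cv2.boxPoints(r))
    g=(h[...,0]>40)&(h[...,0]<85)&(h[...,1]>100)&(D>0)&(X[...,0]>.4)&(X[...,0]<.9)&(abs(X[...,1])<.25)&(X[...,2]>.026)&(X[...,2]<.2)
    gp=X[g]; print('green',g.sum(),gp.mean(0),gp.min(0),gp.max(0))
    # sphere fit robust
    from scipy.optimize import least_squares
    s=least_squares(lambda a:np.linalg.norm(gp-a,axis=1)-.036,gp.mean(0)-[0,0,.01],loss='soft_l1',f_scale=.001); print('ball',s.x,np.median(abs(s.fun)))
```

```text
scene campos [ 1.16062307 -0.90553221  0.93230798]
[ 291  266   70   40 1190] 1639
z 0.022659148028561078
rect ((582.2742309570312, -65.22323608398438), (103.29068756103516, 166.51544189453125), 82.61483764648438)
[[ 493.06876   -105.73831  ]
 [ 658.2029    -127.142    ]
 [ 671.47974    -24.70816  ]
 [ 506.34558     -3.3044739]]
green 1552 [0.71725241 0.05412103 0.10602845] [ 0.57503293 -0.14639023  0.03589477] [0.89991669 0.23891965 0.19669994]
ball [ 0.66004647 -0.0114705   0.09537395] 0.10360472729844475
side campos [ 0.26084979 -0.84293046  0.57487026]
[ 312  235   84   48 1765] 1396
z 0.023451976289176
rect ((591.2593994140625, -9.970939636230469), (211.37388610839844, 163.8774871826172), 81.84425354003906)
[[ 495.15616  -102.96478 ]
 [ 657.3762   -126.213165]
 [ 687.3627     83.0229  ]
 [ 525.1426    106.271286]]
green 73 [0.8451766  0.19890436 0.13617083] [0.80908169 0.1434101  0.11845882] [0.89997942 0.23795712 0.15632311]
ball [0.84728816 0.19928153 0.13523319] 0.010120150730768787
```

View pics/cropA.png

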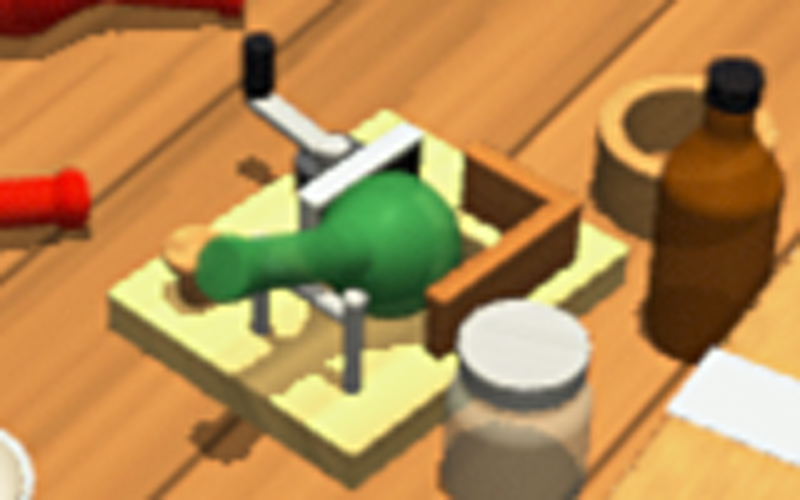

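View pics/cropB.png

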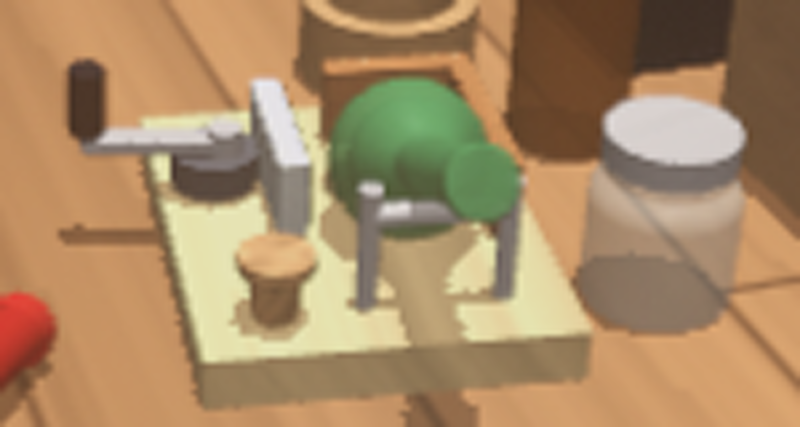

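Scene crop: the green bottle lies on the stand with its neck on the bar and its mouth at the left. The lever points out to the left, and the cork is on the deck behind the mouth. The green one, with its ball at scene (348,264), is the only bottle on the stand. Now I'll triangulate.

Run:
```python
from h import *
from scipy.optimize import least_squares
_,_,c=load('scene0'); _,_,f=load('side0')
a=lambda x,y:np.array([270+(x+.5)/5-.5,215+(y+.5)/5-.5]); b=lambda x,y:np.array([285+(x+.5)/5.333-.5,215+(y+.5)/5.333-.5])
obs=[((60,75,24),c,a(628,245)),((-104,-130,24),c,a(110,298)),((60,-130,24),c,a(352,458)),((-104,75,24),c,a(385,110)),
((-104,-130,24),f,b(200,362)),((60,-130,24),f,b(590,335)),((-104,75,24),f,b(143,120)),
((-75,2,58),c,a(330,143)),((-75,2,58),f,b(222,130))]
def T(v,P):
    cs,sn=np.cos(v[2]),np.sin(v[2]); P=np.array(P)/1000; return np.array([v[0]+cs*P[0]-sn*P[1],v[1]+sn*P[0]+cs*P[1],P[2]])
s=least_squares(lambda v:np.concatenate([proj(T(v,P),C)-o for P,C,o in obs]),[.617,.014,-.14],loss='soft_l1')
print('stand',s.x[:2],np.degrees(s.x[2]));print(s.fun.reshape(-1,2).round(1))
v=s.x
def tri(pa,pb):
    P=lambda C:C[0]@np.c_[C[1],C[2]]
    X=cv2.triangulatePoints(P(c),P(f),pa.reshape(2,1),pb.reshape(2,1)).ravel(); X=X[:3]/X[3]
    return X,np.linalg.norm(proj(X,c)-pa)
def S(X):
    cs,sn=np.cos(v[2]),np.sin(v[2]); dx,dy=X[0]-v[0],X[1]-v[1]; return np.round(1000*np.array([cs*dx+sn*dy,-sn*dx+cs*dy,X[2]]),1)
for n,pa,pb in [('ball',a(390,245),b(410,158)),('mouth',a(222,268),b(483,180)),('knob',a(258,40),b(87,67)),('post',a(355,297),b(513,187)),('cork',a(195,243),b(277,252)),('hub',a(330,143),b(222,130))]:
    X,e=tri(pa,pb); print(n,X.round(4),'stand',S(X),'err',e.round(2))
    if n=='knob': print('cam rad', np.pi-np.arctan2(*(S(X)-[-75,2,0])[[1,0]]))
# jar, amber
for P in [(0,0,45),(0,0,153)]: print(T(v,P))
np.save('stand.npy',v)
```

```text
stand [0.61677101 0.01309717] -8.475865242996733
[[ 0.1  0.6]
 [-1.  -1.3]
 [-0.1 -0.6]
 [-0.1 -0.1]
 [ 0.5  0.4]
 [ 0.5 -0.2]
 [-0.6 -0.2]
 [ 0.4  0. ]
 [ 0.3 -0.4]]
ball [ 0.612  -0.026   0.0606] stand [  1.1 -39.4  60.6] err 0.0
mouth [ 0.5948 -0.1387  0.1163] stand [   0.6 -153.3  116.3] err 0.13
knob [0.4846 0.0434 0.088 ] stand [-135.2   10.5   88. ] err 0.16
cam rad 0.14026877039536867
post [ 0.632  -0.0868  0.0795] stand [ 29.8 -96.6  79.5] err 0.46
cork [ 0.5332 -0.0771  0.0577] stand [ -69.4 -101.5   57.7] err 0.15
hub [0.5418 0.0257 0.0577] stand [-76.    1.4  57.7] err 0.08
[0.61677101 0.01309717 0.045     ]
[0.61677101 0.01309717 0.153     ]
```

```bash
cat > go.py <<'E'
# usage: go.py x y z(tip height mm) [yaw_rel_stand]  -> row units from the present pose, stand frame mm
import sys
from h import *
v=np.load('stand.npy'); s=robot.sense(); Rt=R.from_euler('xyz',s['eef_rot'],degrees=True)
Rs=R.from_euler('z',v[2])
def S(p): return (Rs.inv().apply(np.array(p)-[v[0],v[1],0])*1000).round(1)
print('t',round(s['time_s'],2),'tip(stand)',S(s['position'])-[0,0,25],'yaw_rel',round(s['eef_rot'][2]-np.degrees(v[2]),1),'F(stand)',Rs.inv().apply(s['ft_force']).round(1),'w',round(s['grip_width']*1000,1))
if len(sys.argv)>3:
    x,y,z=map(float,sys.argv[1:4]); W=Rs.apply(np.array([x,y,z+25])/1000)+[v[0],v[1],0]
    yaw=float(sys.argv[4])if len(sys.argv)>4 else 90
    G=R.from_euler('xyz',[180,0,yaw+np.degrees(v[2])],degrees=True)
    print((Rt.inv().apply(W-s['position'])/.025).round(2),(np.degrees((Rt.inv()*G).as_rotvec())/6).round(2))
E
python3 go.py 0.6 -205 200
python3 - <<'E'
from h import *
import numpy as np
p,d,c=load('scene0')
for n,u,w,z in [('jar',373,285,.085),('amber cap',417,232,.16)]: print(n,ray(u,w,c,z))
E
```

```text
t 0.1 tip(stand) [-410.1  541.   221.6] yaw_rel 162.9 F(stand) [ 0.7 -0.3  0.6] w 86.8
[-24.46 -23.7    0.91] [-1.000e-02  1.000e-02  1.216e+01]
jar [ 0.71431249 -0.07952709  0.085     ]
amber cap [0.74195994 0.05967664 0.16      ]
```

```bash
python3 -m inch '[[[-2,-2,0,0,0,1,14],[-5,-4.5,0,0,0,2,14],[-8,-7.5,0,0,0,3,14],[-11,-10.5,0,0,0,4,14],[-14,-13.5,0,0,0,5,14],[-16,-15.5,0,0,0,6,14],[-17,-16.5,0,0,0,7,14],[-17.5,-17,0,0,0,8,14]]]' 10; python3 go.py 0.6 -205 200
```

```text
time_s: 0.77
position: [0.4083, 0.2949, 0.2473]
eef_rot: [-180.0, -0.0, 106.2]
ft_force: [0.7, -0.2, -0.6]
grip_width: 0.0415
t 0.77 tip(stand) [-247.8  248.   222.3] yaw_rel 114.6 F(stand) [ 0.7 -0.1 -0.6] w 41.5
[-20.61   1.47   0.89] [-0.    0.    4.11]
```

```bash
python3 -m inch '[[[-1.2,0,0,0,0,0.6,14],[-2.5,0,0,0,0,1.2,14],[-4,0.2,0,0,0,2,14],[-5.5,0.4,0,0,0,2.6,14],[-7,0.5,0,0,0,3.2,14],[-8.5,0.7,0,0,0,4,14],[-9.5,0.8,0,0,0,4.1,14],[-10,0.9,0,0,0,4.1,14]]]'; python3 go.py 0.6 -205 200
```

```text
time_s: 1.43
position: [0.5012, 0.0592, 0.2475]
eef_rot: [180.0, 0.1, 81.5]
ft_force: [-0.3, 0.2, -0.1]
grip_width: 0.0142
t 1.43 tip(stand) [-121.1   28.6  222.5] yaw_rel 90.0 F(stand) [-0.3  0.2 -0.1] w 14.2
[-9.34  4.87  0.92] [ 0.    0.01 -0.01]
```

```bash
python3 -m inch '[[[-1.4,0.7,0,0,0,0,14],[-2.8,1.4,0,0,0,0,14],[-4.2,2.2,0.3,0,0,0,14],[-5.6,3,0.6,0,0,0,14],[-7,3.7,0.9,0,0,0,14],[-8.2,4.3,0.9,0,0,0,14],[-9,4.8,0.9,0,0,0,14],[-9.4,4.87,0.9,0,0,0,14]]]'; python3 go.py 0.6 -200 90
```

```text
time_s: 2.1
position: [0.5883, -0.1903, 0.2245]
eef_rot: [180.0, 0.1, 81.6]
ft_force: [0.0, -0.5, 0.1]
grip_width: 0.0141
t 2.1 tip(stand) [   1.8 -205.4  199.5] yaw_rel 90.1 F(stand) [ 0.1 -0.5  0.1] w 14.1
[ 0.23 -0.05  4.38] [0.   0.02 0.01]
```

Descend, then check with the wrist camera plus side view.

```bash
python3 -m inch '[[[0,0,1.2,0,0,0,14],[0,0,2.4,0,0,0,14],[0,0,3.6,0,0,0,14],[0.2,-0.05,4.3,0,0,0,14],[0.2,-0.05,4.36,0,0,0,14],[0.2,-0.05,4.36,0,0,0,14]]]'; python3 go.py 0.6 -170 90
python3 - <<'E'
from h import *
w=grab('wrist','w1')[0]; q=grab('side','s1')[0]
B=cv2.resize(q[130:310,270:450],(600,600),interpolation=cv2.INTER_CUBIC)
cv2.imwrite('pics/m1.png',np.hstack([cv2.resize(w,(400,300)),cv2.resize(B,(300,300))])[:,:,::-1])
E
```

```text
time_s: 2.6
position: [0.5866, -0.1797, 0.1151]
eef_rot: [-179.8, -0.0, 81.9]
ft_force: [-0.2, 0.0, -0.2]
grip_width: 0.0139
t 2.6 tip(stand) [  -1.4 -195.1   90.1] yaw_rel 90.4 F(stand) [-0.2 -0.  -0.2] w 13.9
[1.   0.09 0.  ] [-0.03 -0.01  0.07]
```

View pics/m1.png

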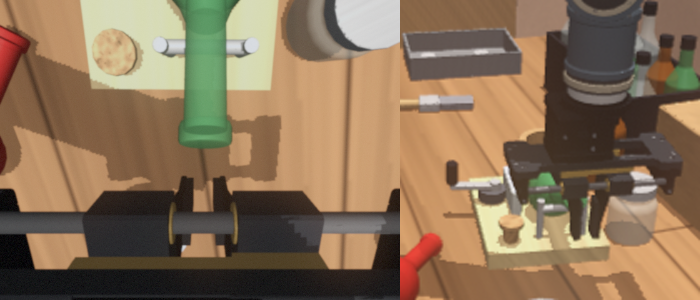

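The wrist view shows both fingers centred (x≈203) on the mouth (x≈206), clear of it. Start pushing.

```bash
python3 -m inch '[[[0.3,0.08,0,0,0,0,14],[0.6,0.08,0,0,0,0,14],[0.9,0.08,0,0,0,0,14],[1.1,0.08,0,0,0,0,14],[1.3,0.08,0,0,0,0,14],[1.5,0.08,0,0,0,0,14],[1.7,0.08,0,0,0,0,14],[1.9,0.08,0,0,0,0,14]]]'; python3 go.py 0.6 -120 90;python3 -m inch '[[[0.2,0,0,0,0,0,14],[0.4,0,0,0,0,0,14],[0.6,0,0,0,0,0,14],[0.8,0,0,0,0,0,14]]]'; python3 go.py 0.6 -120 90
python3 - <<'E'
from h import *
grab('wrist','w2');grab('side','s2');grab('scene','c2')
a=cv2.imread('pics/w2.png');b=cv2.imread('pics/c2.png')[190:340,260:460]
cv2.imwrite('pics/m2.png',np.hstack([cv2.resize(a,(400,300)),cv2.resize(b,(400,300))]))
E
```

```text
time_s: 3.37
position: [0.596, -0.1339, 0.116]
eef_rot: [-180.0, -0.0, 81.8]
ft_force: [0.1, -1.4, 0.8]
grip_width: 0.0141
t 3.37 tip(stand) [   1.2 -148.4   91. ] yaw_rel 90.3 F(stand) [ 0.3 -1.3  0.8] w 14.1
[ 1.14 -0.02  0.04] [-0.   -0.    0.05]
time_s: 3.7
position: [0.5989, -0.1135, 0.1158]
eef_rot: [-180.0, -0.0, 81.9]
ft_force: [0.3, -0.4, 0.4]
grip_width: 0.0142
t 3.7 tip(stand) [   1.  -127.8   90.8] yaw_rel 90.4 F(stand) [ 0.4 -0.4  0.4] w 14.2
[ 0.31 -0.01  0.03] [-0.   -0.01  0.06]
```

View pics/m2.png

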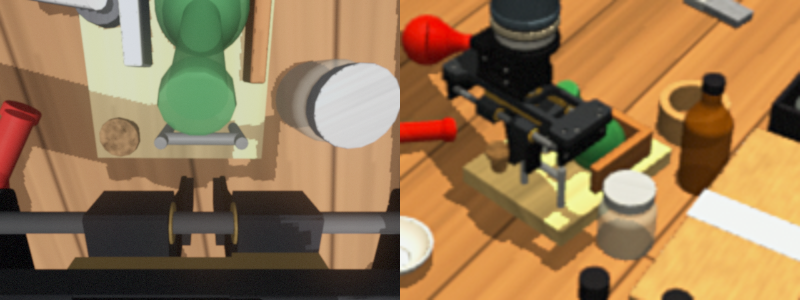

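The bottle has tipped part way on its own. The mouth, at wrist (315,155), is now ahead of the bar and clear of the fingers. I'll cast its ray onto the 129 mm sphere about the seated ball centre.

```bash
cat > lean.py <<'E'
import sys
from h import *
def lean(name,u,w):
    _,_,c=load(name); v=np.load('stand.npy'); Rs=R.from_euler('z',v[2])
    o=Rs.inv().apply(-c[1].T@c[2]-[v[0],v[1],0])*1000; r=Rs.inv().apply(c[1].T@np.linalg.inv(c[0])@[u,w,1]); r/=np.linalg.norm(r)
    q=o-[0,0,45]; b=q@r; D=b*b-q@q+129**2
    P=o+r*(-b-np.sqrt(max(D,0))); a=P-[0,0,45]
    print(name,'mouth',P.round(1),'lean x,y deg',np.degrees(np.arctan2(a[:2],a[2])).round(1),'D',round(D))
lean(sys.argv[1],float(sys.argv[2]),float(sys.argv[3]))
E
python3 lean.py w2 315 155
python3 - <<'E'
import cv2,numpy as np
a=cv2.imread('pics/s2.png')[130:310,290:470]; cv2.imwrite('pics/m3.png',cv2.resize(a,(600,600),interpolation=cv2.INTER_CUBIC))
E
```

```text
w2 mouth [ -3.1 -54.7 161.8] lean x,y deg [ -1.5 -25.1] D 12328
```

View pics/m3.png

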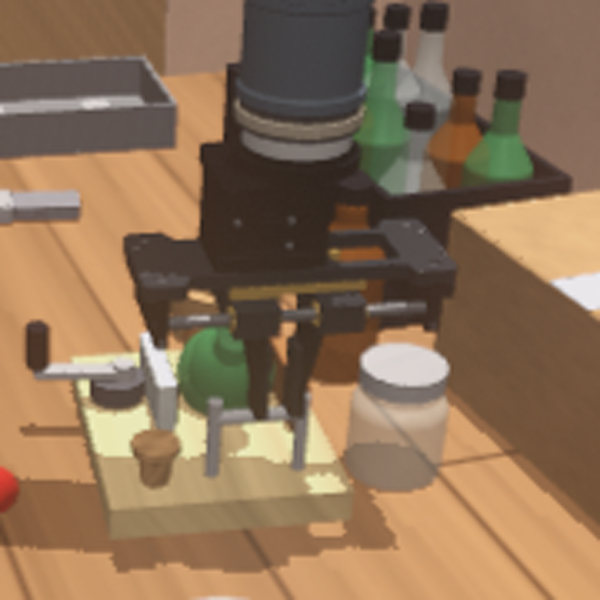

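```bash
python3 -m inch '[[[0,0,-0.6,0,0,0,14],[0,-0.05,-1.2,0,0,0,14],[0,-0.05,-1.76,0,0,0,14],[0.4,-0.05,-1.76,0,0,0,14],[0.8,-0.05,-1.76,0,0,0,14],[1.2,-0.05,-1.76,0,0,0,14],[1.5,-0.05,-1.76,0,0,0,14],[1.5,-0.05,-1.76,0,0,0,14]]]'; python3 go.py 0 -24 135; python3 -m inch '[[[0.12,0,0,0,0,0,14],[0.25,0,0,0,0,0,14],[0.38,0,0,0,0,0,14],[0.5,0,0,0,0,0,14],[0.62,0,0,0,0,0,14],[0.74,0,0,0,0,0,14],[0.86,0,0,0,0,0,14],[1.0,0,0,0,0,0,14]]]';python3 go.py 0 -24 135; python3 -m inch '[[[0.08,0,0,0,0,0,14],[0.16,0,0,0,0,0,14],[0.24,0,0,0,0,0,14],[0.32,0,0,0,0,0,14],[0.38,0,0,0,0,0,14],[0.44,0,0,0,0,0,14],[0.47,0,0,0,0,0,14],[0.5,0,0,0,0,0,14]]]';python3 go.py 0 -24 135
python3 - <<'E'
from h import *
grab('wrist','w4')
a=cv2.imread('pics/w4.png')
cv2.imwrite('pics/m4.png',cv2.resize(a,(480,360)))
E
```

```text
time_s: 4.52
position: [0.6029, -0.0736, 0.1587]
eef_rot: [-179.9, -0.1, 82.1]
ft_force: [0.0, 0.8, -0.5]
grip_width: 0.0139
t 4.52 tip(stand) [ -0.9 -87.8 133.7] yaw_rel 90.6 F(stand) [-0.1  0.8 -0.5] w 13.9
[ 2.55  0.06 -0.05] [-0.02 -0.01  0.1 ]
time_s: 5.18
position: [0.6068, -0.0534, 0.1606]
eef_rot: [179.9, 0.1, 81.8]
ft_force: [0.3, -1.5, 0.5]
grip_width: 0.0142
t 5.18 tip(stand) [-1.000e-01 -6.720e+01  1.356e+02] yaw_rel 90.3 F(stand) [ 0.5 -1.4  0.5] w 14.2
[1.73 0.01 0.02] [0.01 0.01 0.05]
time_s: 5.85
position: [0.6083, -0.0402, 0.1601]
eef_rot: [180.0, 0.0, 81.9]
ft_force: [0.2, -1.8, 1.7]
grip_width: 0.0138
t 5.85 tip(stand) [ -0.5 -53.9 135.1] yaw_rel 90.3 F(stand) [ 0.5 -1.8  1.7] w 13.8
[1.2  0.03 0.  ] [0.   0.   0.06]
```

View pics/m4.png

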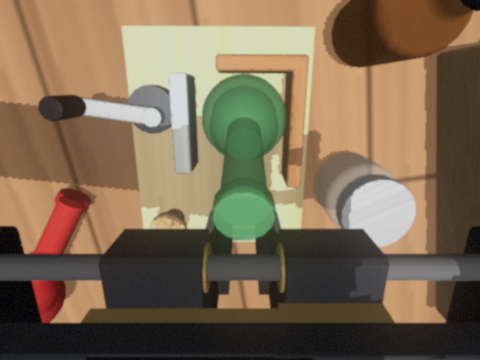

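The fingers are in contact with the lip. The mouth is at wrist (324,284). Compute the lean and continue.

```bash
python3 lean.py w4 324 284;  python3 -m inch '[[[0.12,0,0,0,0,0,14],[0.24,0,0,0,0,0,14],[0.36,0,0,0,0,0,14],[0.46,0,0,0,0,0,14],[0.54,0,0,0,0,0,14],[0.62,0,0,0,0,0,14],[0.7,0,0,0,0,0,14],[0.7,0,0,0,0,0,14]]]';python3 go.py 0 -24 135
python3 - <<'E'
from h import *
grab('wrist','w5')
p,d,c=load('w5'); h=cv2.cvtColor(p,cv2.COLOR_RGB2HSV)
m=((h[...,0]>45)&(h[...,0]<85)&(h[...,1]>100)).astype(np.uint8)
n,l,st,ce=cv2.connectedComponentsWithStats(m); k=1+np.argmax(st[1:,4]); print(st[k],ce[k])
a=cv2.imread('pics/w5.png')[100:420,160:480]; cv2.imwrite('pics/m5.png',cv2.resize(a,(480,480)))
E
```

```text
w4 mouth [ -2.3 -29.5 170.5] lean x,y deg [ -1.  -13.2] D 10468
time_s: 6.57
position: [0.6108, -0.022, 0.1599]
eef_rot: [-180.0, -0.0, 81.9]
ft_force: [-0.3, -1.2, 0.4]
grip_width: 0.014
t 6.57 tip(stand) [ -0.7 -35.6 134.9] yaw_rel 90.4 F(stand) [-0.1 -1.2  0.4] w 14.0
[ 0.47  0.03 -0.  ] [-0.   -0.    0.06]
[311 198  31  39 464] [325.98275862 216.79094828]
```

View pics/m5.png

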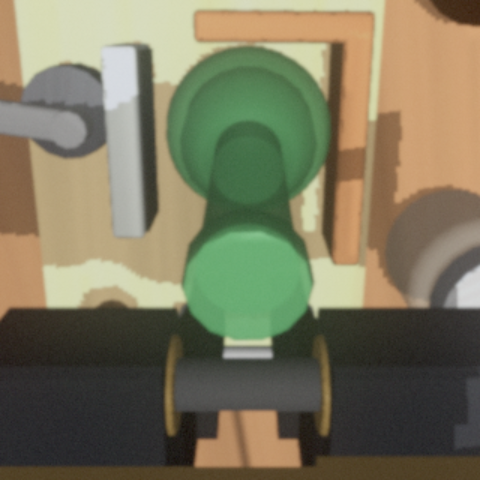

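```bash
python3 lean.py w5 325.3 288;  python3 -m inch '[[[0.08,0,0,0,0,0,14],[0.16,0.03,0,0,0,0,14],[0.24,0.03,0,0,0,0,14],[0.31,0.03,0,0,0,0,14],[0.37,0.03,0,0,0,0,14],[0.42,0.03,0,0,0,0,14],[0.42,0.03,0,0,0,0,14],[0.42,0.03,0,0,0,0,14]]]';python3 go.py 0 -24 135
python3 - <<'E'
from h import *
grab('wrist','w6')
a=cv2.imread('pics/w6.png')[100:420,160:480]; 
grab('side','s6'); grab('scene','c6')
b=cv2.imread('pics/s6.png')[180:300,300:420];
cv2.imwrite('pics/m6.png',np.hstack([cv2.resize(a,(400,400)),cv2.resize(b,(400,400),interpolation=cv2.INTER_CUBIC)]))
E
```

```text
w5 mouth [ -2.1 -11.3 173.5] lean x,y deg [-0.9 -5. ] D 12514
time_s: 7.28
position: [0.6129, -0.0123, 0.16]
eef_rot: [-180.0, -0.0, 81.9]
ft_force: [-0.5, 0.0, -0.1]
grip_width: 0.0139
t 7.28 tip(stand) [-1.00e-01 -2.57e+01  1.35e+02] yaw_rel 90.3 F(stand) [-0.5 -0.  -0.1] w 13.9
[ 0.07  0.   -0.  ] [-0.   -0.    0.06]
```

View pics/m6.png

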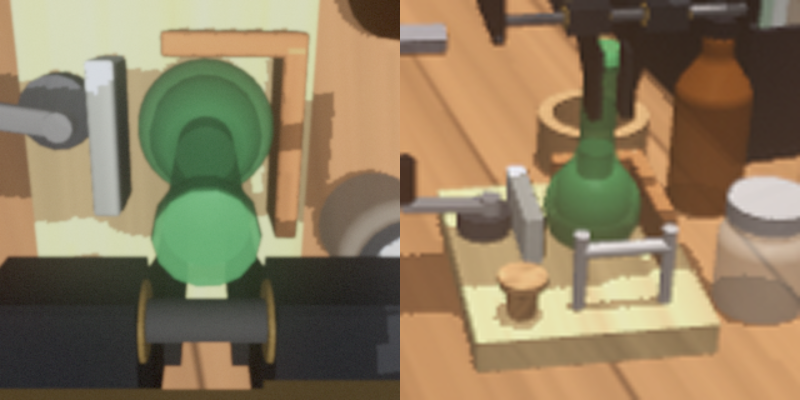

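The bottle looks nearly upright and is seated: mouth at wrist (325,283) and side (363,195). Quantify, then back away.

```bash
python3 lean.py w6 324.8 283.2; python3 -m inch '[[[-0.3,0,0,0,0,0,14],[-0.7,0,0,0,0,0,14],[-1.3,0,0,0,0,0,14],[-2,0,-0.2,0,0,0,14],[-3,0,-0.8,0,0,0,14],[-4,0,-1.5,0,0,0,14],[-4,0,-1.5,0,0,0,14],[-4,0,-1.5,0,0,0,14]]]'; python3 go.py
python3 - <<'E'
from h import *
v=np.load('stand.npy'); Rs=R.from_euler('z',v[2])
for n in ['scene','side','wrist']:
    p,d,c=grab(n,'u_'+n); h=cv2.cvtColor(p,cv2.COLOR_RGB2HSV)
    f=lambda P:proj(Rs.apply(np.array(P)/1000)+[v[0],v[1],0],c)
    g=((h[...,0]>42)&(h[...,0]<88)&(h[...,1]>90))
    print(n,'upright prediction: ball',f([0,0,45]).round(1),'mouth',f([0,0,174]).round(1))
    # rows of lip/neck: centroid of mask columns near predicted neck axis
    for z in [170,160,130,110,95]:
        u,w=f([0,0,z]); r=int(round(w)); cols=[x for x in range(max(0,int(u)-20),min(640,int(u)+21)) if g[r,x]]
        if cols: print(z,'pred u',u.round(1),'meas',(min(cols)+max(cols))/2,len(cols))
    cv2.imwrite('pics/u_%s_c.png'%n,cv2.resize(p[int(f([0,0,100])[1])-60:,int(f([0,0,100])[0])-60:][:120,:120],(400,400),interpolation=cv2.INTER_CUBIC)[:,:,::-1])
cv2.imwrite('pics/m7.png',np.hstack([cv2.imread('pics/u_scene_c.png'),cv2.imread('pics/u_side_c.png')]))
E
```

```text
w6 mouth [ -1.6   0.7 174. ] lean x,y deg [-0.7  0.3] D 13923
time_s: 8.1
position: [0.5986, -0.1148, 0.1988]
eef_rot: [179.9, 0.0, 81.6]
ft_force: [0.6, 0.3, -0.3]
grip_width: 0.0141
t 8.1 tip(stand) [   0.9 -129.2  173.8] yaw_rel 90.0 F(stand) [ 0.5  0.4 -0.3] w 14.1
scene upright prediction: ball [357.8 260.8] mouth [360.  218.1]
170 pred u 360.0 meas 364.0 3
160 pred u 359.8 meas 364.0 1
130 pred u 359.2 meas 354.0 12
110 pred u 358.9 meas 358.5 8
95 pred u 358.6 meas 358.0 11
side upright prediction: ball [357.  241.7] mouth [359.9 192.8]
170 pred u 359.8 meas 359.5 10
160 pred u 359.5 meas 359.5 10
95 pred u 358.1 meas 358.5 10
wrist upright prediction: ball [327.8  48.9] mouth [330.2 -10.2]
```

View pics/m7.png

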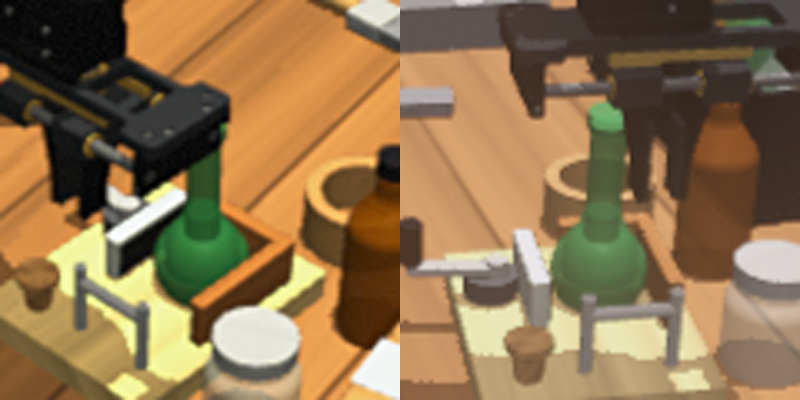

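The bottle is upright (about 0.5° by two views), seated and stable. Now move to the knob, with the jaws turned 45°.

```bash
python3 go.py -136 10.5 130 135; python3 -m inch '[[[0.3,-0.7,0,0,0,-0.9,40],[0.9,-1.5,0,0,0,-1.9,40],[1.7,-2.4,0,0,0,-2.9,40],[2.6,-3.3,0,0,0,-3.9,40],[3.5,-4.1,0,0,0,-4.9,40],[4.4,-4.8,0,0,0,-5.9,40],[5.2,-5.4,0,0,0,-6.9,40],[5.6,-5.5,0,0,0,-7.5,40]]]'; python3 go.py -136.2 10.6 61 135
```

```text
t 8.25 tip(stand) [ 1.000e-01 -1.248e+02  1.717e+02] yaw_rel 90.4 F(stand) [-0.7  0.1  0.6] w 14.0
[ 5.45 -5.4   1.68] [-0.01 -0.01 -7.43]
time_s: 8.92
position: [0.4794, 0.051, 0.1967]
eef_rot: [-179.9, -0.2, 127.5]
ft_force: [0.2, -0.4, 0.1]
grip_width: 0.0397
t 8.92 tip(stand) [-141.5   17.2  171.7] yaw_rel 136.0 F(stand) [ 0.3 -0.4  0.1] w 39.7
[-0.35 -0.04  4.42] [-0.02 -0.03  0.16]
```

```bash
python3 -m inch '[[[-0.1,0,0.6,0,0,0,40],[-0.3,0,1.2,0,0,0,40],[-0.3,0,1.7,0,0,0,40],[-0.3,0,1.7,0,0,0,40],[-0.3,0,1.7,0,0,0,40]]]'; python3 go.py -136.2 10.6 61 135
python3 - <<'E'
from h import *
v=np.load('stand.npy'); Rs=R.from_euler('z',v[2])
for n in ['scene','side','wrist']:
    p,d,c=grab(n,'k_'+n); X=cloud(d,c)
    f=lambda P:proj(Rs.apply(np.array(P)/1000)+[v[0],v[1],0],c)
    print(n,'pred knob',f([-136.2,10.6,88]).round(1))
    Q=Rs.inv().apply((X-[v[0],v[1],0]).reshape(-1,3)).reshape(X.shape)*1000
    m=(d>0)&(p.max(-1)<70)&(abs(Q[...,2]-86)<5)&(np.hypot(Q[...,0]+136,Q[...,1]-10)<20)
    print(m.sum(), Q[m].mean(0).round(1) if m.any() else '')
E
```

```text
time_s: 9.33
position: [0.4862, 0.0415, 0.1542]
eef_rot: [-179.9, -0.1, 127.0]
ft_force: [0.7, -0.4, -0.3]
grip_width: 0.0403
t 9.33 tip(stand) [-133.3    8.8  129.2] yaw_rel 135.4 F(stand) [ 0.7 -0.3 -0.3] w 40.3
[ 0.13 -0.02  2.73] [-0.02 -0.01  0.07]
scene pred knob [321.  222.3]
17 [-134.4    9.9   85.5]
side pred knob [300.6 227.4]
0 
wrist pred knob [325.  262.1]
320 [-142.2   15.8   87.4]
```

Run:
```python
from h import *
v=np.load('stand.npy'); Rs=R.from_euler('z',v[2])
p,d,c=load('k_wrist'); X=cloud(d,c)
Q=Rs.inv().apply((X-[v[0],v[1],0]).reshape(-1,3)).reshape(X.shape)*1000
print(p[262,325],d[262,325],Q[262,325])
m=((d>0)&(abs(Q[...,2]-72)<18)&(np.hypot(Q[...,0]+136,Q[...,1]-10)<30)).astype(np.uint8)
y,x=np.nonzero(m); print('all',x.min(),x.max(),y.min(),y.max(),m.sum())
for lo,hi in [(55,65),(65,75),(75,84),(84,92)]:
    k=(m>0)&(Q[...,2]>lo)&(Q[...,2]<=hi)
    if k.any(): yy,xx=np.nonzero(k); print(lo,k.sum(),Q[k].mean(0).round(1),xx.min(),xx.max(),yy.min(),yy.max(),p[k].mean(0).round())
cv2.imwrite('pics/kc.png',cv2.resize(p,(640,480))[:,:,::-1])
```

```text
[69 62 50] 0.21853653 [-136.43478808   10.85773296   88.78959266]
all 309 360 227 281 1504
55 222 [-128.2   13.5   57.9] 311 359 227 281 [124. 116. 108.]
65 125 [-143.6   17.7   70. ] 310 339 230 246 [62. 51. 39.]
75 135 [-143.8   17.5   79.3] 310 339 235 250 [62. 53. 41.]
84 746 [-139.4   13.3   88.3] 309 340 240 270 [73. 65. 53.]
```

```bash
python3 -m inch '[[[0.2,0,0.6,0,0,0,40],[0.2,0,1.2,0,0,0,40],[0.2,0,1.8,0,0,0,40],[0.2,0,2.3,0,0,0,40],[0.2,0,2.7,0,0,0,40],[0.2,0,2.7,0,0,0,40],[0.2,0,2.7,0,0,0,40]]]'; python3 go.py -136.2 10.6 61 135; python3 -m inch '[[[0,0,0,0,0,0,26],[0,0,0,0,0,0,20],[0,0,0,0,0,0,14],[0,0,0,0,0,0,14],[0,0,0,0,0,0,14],[0,0,0,0,0,0,14],[0,0,0,0,0,0,14],[0,0,0,0,0,0,14]]]' 12; python3 go.py -136.2 10.6 61 135
```

```text
time_s: 10.07
position: [0.4842, 0.0447, 0.0877]
eef_rot: [180.0, -0.0, 126.9]
ft_force: [0.0, 0.5, -0.5]
grip_width: 0.0403
t 10.07 tip(stand) [-135.8   11.7   62.7] yaw_rel 135.3 F(stand) [-0.   0.5 -0.5] w 40.3
[-0.02 -0.04  0.07] [ 0.   -0.    0.06]
time_s: 10.73
position: [0.4844, 0.0447, 0.0879]
eef_rot: [179.9, 0.0, 126.9]
ft_force: [0.4, -0.2, 3.2]
grip_width: 0.0173
t 10.73 tip(stand) [-135.6   11.8   62.9] yaw_rel 135.3 F(stand) [ 0.4 -0.2  3.2] w 17.3
[-0.01 -0.05  0.08] [0.01 0.   0.05]
```

```bash
python3 -m inch '[[[0.13,0.19,0,0,0,0,14],[0.25,0.42,0,0,0,0,14],[0.35,0.66,0,0,0,0,14],[0.42,0.91,0,0,0,0,14],[0.46,1.16,0,0,0,0,14],[0.48,1.47,0,0,0,0,14],[0.47,1.73,0,0,0,0,14],[0.43,1.98,0,0,0,0,14]]]'; python3 go.py -108.8 54 61 135; python3 -m inch '[[[0,0,0,0,0,0,14],[-0.07,0.25,0,0,0,0,14],[-0.16,0.49,0,0,0,0,14],[-0.28,0.72,0,0,0,0,14],[-0.42,0.94,0,0,0,0,14],[-0.55,1.11,0,0,0,0,14],[-0.67,1.24,0,0,0,0,14],[-0.67,1.24,0,0,0,0,14]]]'; python3 go.py -75 64 61 135
```

```text
time_s: 11.4
position: [0.5138, 0.0835, 0.0865]
eef_rot: [-179.6, -0.3, 126.9]
ft_force: [-5.4, 0.0, 2.0]
grip_width: 0.0175
t 11.4 tip(stand) [-112.2   54.4   61.5] yaw_rel 135.3 F(stand) [-5.3 -0.8  2. ] w 17.5
[-0.11  0.08  0.02] [-0.06 -0.04  0.06]
time_s: 12.07
position: [0.5519, 0.0879, 0.0866]
eef_rot: [-179.9, -0.0, 126.8]
ft_force: [-2.3, 0.8, -6.0]
grip_width: 0.0174
t 12.07 tip(stand) [-75.2  64.4  61.6] yaw_rel 135.3 F(stand) [-2.4  0.5 -6. ] w 17.4
[-0.02 -0.01  0.02] [-0.01 -0.    0.05]
```

```bash
python3 -m inch '[[[-0.06,0.06,0,0,0,0,14],[-0.11,0.11,0,0,0,0,14],[-0.11,0.11,0,0,0,0,14],[-0.11,0.11,0,0,0,0,14]]]'; python3 go.py -75 64 61 135; python3 -m inch '[[[-0.05,0.05,0,0,0,0,14],[-0.1,0.1,0,0,0,0,14],[-0.1,0.1,0,0,0,0,14],[-0.1,0.1,0,0,0,0,14]]]'; python3 go.py -75 64 61 135
```

```text
time_s: 12.4
position: [0.5543, 0.0874, 0.0867]
eef_rot: [-179.8, -0.1, 126.9]
ft_force: [-5.9, 1.3, -6.9]
grip_width: 0.0175
t 12.4 tip(stand) [-72.8  64.3  61.7] yaw_rel 135.4 F(stand) [-6.1  0.4 -6.9] w 17.5
[ 0.05 -0.07  0.03] [-0.03 -0.02  0.06]
time_s: 12.73
position: [0.5546, 0.0874, 0.0865]
eef_rot: [-179.5, -0.4, 126.9]
ft_force: [-13.1, 0.9, 0.5]
grip_width: 0.0175
t 12.73 tip(stand) [-72.5  64.3  61.5] yaw_rel 135.4 F(stand) [-13.1  -1.    0.5] w 17.5
[ 0.06 -0.08  0.02] [-0.08 -0.06  0.06]
```

The lever is against its stop: force rises to 13 N with no further motion. Relax, open, and lift straight up.

```bash
python3 -m inch '[[[0.08,-0.08,0,0,0,0,14],[0.08,-0.08,0,0,0,0,36],[0.08,-0.08,0,0,0,0,36],[0.08,-0.08,0,0,0,0,36],[0.08,-0.08,0,0,0,0,36],[0.08,-0.08,0,0,0,0,36],[0.08,-0.08,0,0,0,0,36]]]'; python3 go.py; python3 -m inch '[[[0,0,-0.5,0,0,0,36],[0,0,-1.2,0,0,0,36],[0,0,-2,0,0,0,36],[0,0,-3,0,0,0,36],[0,0,-4,0,0,0,36],[0,0,-5,0,0,0,36],[0,0,-6,0,0,0,36],[0,0,-6,0,0,0,36]]]';python3 -m inch '[[[0.8,-0.8,0,0,0,0,36],[1.8,-1.8,0,0,0,0,36],[2.8,-2.8,0,0,0,0,36],[3.5,-3.5,0,0,0,0,36],[3.5,-3.5,0,0,0,0,36],[3.5,-3.5,0,0,0,0,36]]]'; python3 go.py
python3 - <<'E'
from h import *
v=np.load('stand.npy'); Rs=R.from_euler('z',v[2]); L=[]
for n in ['scene','side']:
    p,d,c=grab(n,'z_'+n); h=cv2.cvtColor(p,cv2.COLOR_RGB2HSV)
    f=lambda P:proj(Rs.apply(np.array(P)/1000)+[v[0],v[1],0],c)
    g=((h[...,0]>42)&(h[...,0]<88)&(h[...,1]>90))
    print(n,'pred mouth',f([0,0,174]).round(1),'knob home',f([-75,64,88]).round(1))
    for z in [170,160,130,110,95,45]:
        u,w=f([0,0,z]); r=int(round(w)); cols=[x for x in range(int(u)-20,int(u)+21) if g[r,x]]
        if cols: print(z,'pred u',u.round(1),'meas',(min(cols)+max(cols))/2,len(cols))
    u,w=f([-30,0,100]).astype(int); L.append(cv2.resize(p[w-55:w+65,u-60:u+60],(400,400),interpolation=cv2.INTER_CUBIC))
cv2.imwrite('pics/final.png',np.hstack(L)[:,:,::-1])
E
```

```text
time_s: 13.32
position: [0.5577, 0.0875, 0.0881]
eef_rot: [179.9, 0.1, 126.9]
ft_force: [0.2, 0.6, 0.3]
grip_width: 0.0355
t 13.32 tip(stand) [-69.4  64.9  63.1] yaw_rel 135.3 F(stand) [0.1 0.7 0.3] w 35.5
time_s: 13.98
position: [0.5599, 0.0877, 0.2431]
eef_rot: [179.4, 0.2, 126.8]
ft_force: [1.1, 0.5, -0.2]
grip_width: 0.0358
time_s: 14.48
position: [0.4334, 0.1052, 0.2377]
eef_rot: [179.9, -0.0, 126.9]
ft_force: [-0.6, 0.2, 0.2]
grip_width: 0.0358
t 14.48 tip(stand) [-194.9   64.1  212.7] yaw_rel 135.4 F(stand) [-0.7  0.1  0.2] w 35.8
scene pred mouth [360.  218.1] knob home [352.8 223.2]
170 pred u 360.0 meas 359.0 13
160 pred u 359.8 meas 358.5 12
130 pred u 359.2 meas 358.0 11
110 pred u 358.9 meas 358.5 8
95 pred u 358.6 meas 358.5 10
45 pred u 357.8 meas 356.0 27
side pred mouth [359.9 192.8] knob home [322.8 215.9]
170 pred u 359.8 meas 361.0 13
160 pred u 359.5 meas 360.5 12
95 pred u 358.1 meas 358.5 10
45 pred u 357.0 meas 359.5 22
```

View pics/final.png

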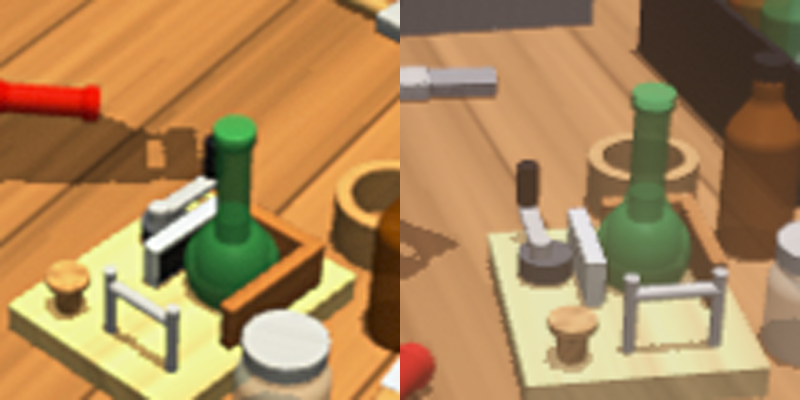

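Bottle is upright and seated, the jaw is against the ball, and the lever lies along +y. One numeric check of the lever angle, then hand in.

Run:
```python
from h import *
v=np.load('stand.npy'); Rs=R.from_euler('z',v[2]); p,d,c=load('z_side')
f=lambda P:proj(Rs.apply(np.array(P)/1000)+[v[0],v[1],0],c)
m=(p.max(-1)<85); m[:,:310]=0;m[:,335:]=0;m[:205]=0;m[235:]=0
n,l,st,ce=cv2.connectedComponentsWithStats(m.astype(np.uint8)); print(st[1:],ce[1:].round(1))
for a in [75,82,90,95]:
    t=np.radians(a); print(a,f([-75-62*np.cos(t),2+62*np.sin(t),71]).round(1))
robot.hand_in(); print(robot.sense()['time_s'])
```

```text
[[320 217   6  12  65]] [[322.6 222.2]]
75 [316.5 222.7]
82 [319.4 222.3]
90 [322.8 222. ]
95 [324.9 221.9]
the job is handed in; nothing more can be done
the job is handed in; nothing more can be done
```

The green bottle now stands upright in the seat, the cam lever is fully home, and the job is handed in. The last logged time was 14.5 s, just before the final pictures, against the 56 s limit.

- **Standing it up:** I pushed the lip level with two slightly parted fingers. The ball slid into the seat and the bottle tipped part way up by itself. I pushed it the rest of the way slowly, then backed off and checked that it stayed put.
- **Turning the cam:** Only after that check did I grip the knob and take it round the arc clockwise. I kept going until the force rose to about 13 N with no further motion, then released and lifted clear.

**Last checks:**
- **Upright:** the scene and side views put the neck within about 1.3 pixels of a vertical prediction, which is a lean of roughly 1° or less.
- **Lever:** the knob in the side view, at (322.6, 222.2), matches the 90° prediction of (322.8, 222.0).
- **Jaw and neighbours:** the jaw looks closed on the ball. The stopper, jar, amber bottle and tape roll look undisturbed. The last close-up did not take in the dish, can and whole brush, but the arm never went near them at low height.

**Disagreements:**
- The ball's middle reads 2 to 2.5 pixels off the prediction in both views, in opposite directions. The colour mask was partly hidden there, so I put it down to that.
- Before the grip, the wrist and scene cameras differed by about 6 mm on the knob's position. The grip still closed on it correctly.

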